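# Set up the next sauce jar for filling

### The job

Sauce is being ladled from the tall steel pot into stoneware jars through a steel funnel, and the first jar is full. Get the next one ready: with its lid still on, slide it along the worktop, without lifting it, gently up against the pot; then lift its lid off by the knob and set it knob up in the middle of the single side plate; then move the funnel over from the full jar and set it in the open mouth. Drop nothing, and leave the full jar and the other things where they stand.

Things in the scene. Friction and masses are not known exactly. Their poses are not given: they have to be found in the camera images.
- next_jar: squat grey-cream stoneware jar, upright: body 128 mm across (widest 20 to 60 mm up), 112 mm high, shoulder sloping in from 60 to 94 mm up, then a straight neck, 58 mm outside with a 46 mm bore; 0.7 kg; too wide to grasp. Origin at the centre of its underside, z up. The next jar: the one that wears the lid at the start.
- full_jar: squat grey-cream stoneware jar, upright: body 128 mm across (widest 20 to 60 mm up), 112 mm high, shoulder sloping in from 60 to 94 mm up, then a straight neck, 58 mm outside with a 46 mm bore; 0.7 kg; too wide to grasp. Origin at the centre of its underside, z up. The full jar: same shape, told apart by the funnel in its mouth at the start.
- jar_lid: loose stoneware lid on the next jar: 66 mm flange, underside 10 mm, top 15 (edge) to 22 mm above the origin; below it a plug 41 mm across that hangs loosely in the bore; on top a knob, head 30 mm across from 36 to 55 mm above the origin on an 18 mm stalk; 57 mm high, 0.16 kg. Origin at the centre of the plug's underside, z up to the knob; on the jar it is 102 mm above the jar's origin.
- funnel: steel funnel, 87 mm high, 0.1 kg: straight round collar 64 mm across from 70 to 87 mm above the origin (grasp across it), cone from 64 mm at 70 mm to 22 mm at 40 mm up, then a spout tapering to 16 mm. Origin at the centre of the spout's lower end, z up to the collar. Seated, its cone hangs in the rim of a jar's bore with the origin about 55 mm above the jar's origin.
- lid_plate: the single white side plate, fixed, 175 mm across, rim 15 mm high, flat middle about 100 mm across and 7 mm high, on the worktop to the right of the jars. Origin at the centre of its underside.
- sauce_pot: tall round steel pot with sauce and a ladle, fixed, between the jars: 202 mm across, 201 mm high, ladle handle up to 300 mm; two thin ears near its rim reach 128 mm from the axis along its y axis. Origin at the centre of its underside, on its axis. A jar against it has its axis about 165 mm from the pot's.
- order_bell: bystander: order bell, chrome dome on a black foot, 86 mm across, 68 mm high, on the left by the worktop's front edge; origin under its centre

How it is judged:
On the way, in this order (a step that is already met when the one before it is completed fails the run):
1. the next jar stands up against the pot (axes less than 182 mm apart) with its lid still on (horizontal distance between next_jar and sauce_pot below 0.182 m and angle between next_jar's own z axis and vertical below 0.12 rad and horizontal distance between jar_lid and next_jar below 0.008 m and z of jar_lid in the frame of next_jar between 0.098 and 0.106 m), for 0.2 s.
2. the lid lies let go, knob up and flat, in the middle of the side plate (centres less than 35 mm apart) (horizontal distance between next_jar and sauce_pot below 0.182 m and angle between next_jar's own z axis and vertical below 0.12 rad and horizontal distance between jar_lid and lid_plate below 0.035 m and z of jar_lid in the frame of lid_plate between 0.002 and 0.014 m and angle between jar_lid's own z axis and vertical below 0.2 rad and linear speed of jar_lid below 0.05 m/s and contact force between jar_lid and the fingers below 0.1 N), for 0.2 s.
At the end, for the whole second after the job is handed in: Next jar upright by the pot (axes under 182 mm apart); lid at rest, knob up, within 35 mm of the plate's centre, tilt under 0.2 rad; funnel at rest in the next jar, within 9 mm of its axis, origin 48 to 60 mm above its foot, tilt under 0.12 rad; full jar upright, moved under 30 mm (horizontal distance between next_jar and sauce_pot below 0.182 m and angle between each of next_jar, funnel's own z axis and vertical below 0.12 rad and horizontal distance between jar_lid and lid_plate below 0.035 m and z of jar_lid in the frame of lid_plate between 0.002 and 0.014 m and angle between jar_lid's own z axis and vertical below 0.2 rad and linear speed of each of jar_lid, funnel, next_jar below 0.05 m/s and horizontal distance between funnel and next_jar below 0.009 m and z of funnel in the frame of next_jar between 0.048 and 0.06 m and distance of full_jar from where it was at the start of the episode below 0.03 m and angle between full_jar's own z axis and vertical below 0.1 rad); the robot touches nothing.
It fails at once if a jar is lifted off the worktop (more than 20 mm) or tipped (more than 0.35 rad) (height (world z) of any of next_jar, full_jar above 0.02 m or angle between any of next_jar, full_jar's own z axis and vertical above 0.35 rad).
It fails at once if the full jar is moved from its place (30 mm) (distance of full_jar from where it was at the start of the episode above 0.03 m).
It fails at once if the jar is rammed against the pot (more than 40 N) (contact force between next_jar and sauce_pot above 40 N).
It fails at once if the lid or the funnel is dropped (falls faster than 0.7 m/s out of the fingers) ((linear speed of jar_lid above 0.7 m/s and contact force between jar_lid and the fingers below 0.1 N) or (linear speed of funnel above 0.7 m/s and contact force between funnel and the fingers below 0.1 N)).
It fails at once if the order bell is pushed out of place (50 mm) (distance of order_bell from where it was at the start of the episode above 0.05 m).
It also fails if it takes over 72 s, if anything falls off the work surface, if the arm or the gripper's body presses on something with over 40 N, if the wrist force passes 120 N, or if a joint passes its speed limit or range.

### The arm

A 6-joint arm with a two-finger parallel gripper is mounted at the origin on a cart in front of the work surface, level with it; the furniture and walls round the work are solid. World frame = base frame: x ahead of the robot, y to its left, z up, the work surface at z = 0. Lengths are in m, angles in rad, forces in N, time in s.
With the tool pointing down it reaches from about 0.275 to 1 m from the base axis. Payload 8.4 kg.
Tool frame: the origin (TCP) lies on the centre line of the jaws, within the pads' length; the fingertips stand env.nose_length ahead of it and the grasp point (between the pads) lies 8 mm behind it (env.nose_length is the distance from the TCP to the fingertips, in m); z points along the fingers, y is the direction in which the jaws open and shut (so a half turn about z gives the same grasp; the last joint's range is limited). The gripper opens to 85 mm and grips with 20 to 120 N. Pads are 22 mm wide; open, the fingers measure 114 mm over their backs; the gripper's body (76 mm by 85 mm) begins 54 mm behind the grasp point. The pads swing forward as they close: fully open they stand 13 mm farther back than shut.
Start: joints at [-1.282, 0.353, 1.633, -0, 1.155, -0.002], TCP at [0.179, -0.599, 0.222] pointing down, gripper open.
Joint ranges: [-2.63, 2.63], [-0.92, 2.1], [0.06, 2.66], [-1.3, 4.44], [0, 2.69], [-3.02, 3.02]. Speed limits (rad/s): [2.22, 2.22, 2.79, 3.14, 3.14, 3.14].

### API

Orientations are given as a unit quaternion [w, x, y, z].
In Python, from rig import env gives the robot as it stands.
- The arm moves only by the shell command python3 -m inch 'ROWS' [FORCE]. ROWS is JSON, a list that holds one entry, the list of rows, each a list of 7 numbers: the shift along the tool's x, y, z in cm, then the turn, a rotation vector about the tool's x, y, z in rad, then the finger opening in cm, from 0 to 8.54. A call has 1 to 8 rows; each row shifts and turns the commanded pose from where the row before left it, along the tool's axes as they then stand; what a row does not reach is not made up. A row lasts 1/12 s, in which the tool goes at most 41.7 mm and 7.16 degrees, less where a joint would pass 70% of its speed; a pose out of reach is approached as far as the arm can. A call with a gripper value outside its range is refused whole. The fingers move at their own pace and stop on an object; FORCE is the grip in N (left out, the last holds). Time passes only in rows, so rows that do not move let the fingers close. It gives the time, the measured TCP pose, the force and the opening at its end, in the units of the state.
- env.sense(): the state, without advancing time (a new reading comes with each control period).
- env.get_image(name): name is "scene" or "top" or "wrist"; returns a dict with "color" (384x512x3 uint8, red, green, blue), "depth" (384x512 float32, m along the optical axis (not along the pixel's ray), 0 where there is no reading), "mtx" (3x3 intrinsics, pixels), "R" (3x3) and "t" (3): a world point X has camera coordinates R X + t. Camera axes: x right, y down, z forward; pixel columns grow to the right and rows downward; lengths in m; the calibration is good to about 2 mm. A picture is of the moment at which its call begins.
- env.sign_off(): hands the job in, once; it reports no verdict.
Trained networks look in a picture, given as the dict that the camera call returned (one of the last four; its "shot" number tells which), for a name from the list of things; names that differ only in an ending like _2 or _b are one class to them, and where a whole thing is asked for, a point or a joint stands for the part that bears it (a point fixed in the world has none). Each returns a list of dicts, best first, with "p" (0 to 1); they miss things now and then, are a little off and sometimes report something else, mostly with a low value. They report only what shows in the picture. A call takes as long as a camera call.
- env.look_for(picture, query): "rect" ([centre column, centre row, width, height] in pixels, round what is visible of it).
- env.tip_of(picture, query): "pixel" ([row, column] in pixels: a listed point, or the origin of a listed thing).
The state is a dict: "clock": time; "q": joint angles; "joint_velocities": joint speeds; "effort": joint torques, N m; "ee_pos": TCP position; "ee_rot": TCP orientation; "force": force on the tool from outside, world axes, zero at the start; "wrist_torque": the same for the moment, N m; "opening": opening from 0.0 (shut) to 1.0 (fully open).
Only numpy, scipy, OpenCV 4.12 (cv2) and the standard library are available. Lean on these libraries where they do the work, as an engineer would, in place of code of your own. Each camera call takes 0.05 s, during which the arm holds its last target. There are 200 camera calls.

## Working session

There is one attempt and no reset: what is moved stays moved. The work goes in short steps, Python scripts to look and compute and a shell command to move; the robot and the scene stay as the last step left them, time stands still between calls to the robot, and variables do not carry over. Pictures are saved under pics/ and viewed, about 8 in all and at most 12, crops included, and the job is handed in when it is done.

```bash
ls; mkdir -p pics; cat > h.py <<'E'
import numpy as np,cv2
from rig import env
from scipy.spatial.transform import Rotation as Ro
def pix2w(im,r,c,z=None):
    K,R,t=im["mtx"],im["R"],im["t"]
    d=np.linalg.inv(K)@[c,r,1.]
    if z is None: s=im["depth"][int(round(r)),int(round(c))]
    else:
        o=-R.T@t; dw=R.T@d; s=(z-o[2])/dw[2]
    return R.T@(d*s-t)
def save(im,n): cv2.imwrite("pics/"+n,im["color"][:,:,::-1])
def cloud(im):
    h,w=im["depth"].shape; v,u=np.mgrid[:h,:w]; D=im["depth"]
    P=np.stack([u*D,v*D,D],-1)@np.linalg.inv(im["mtx"]).T
    P[...,:2]=(np.stack([u,v,np.ones_like(u)],-1)@np.linalg.inv(im["mtx"]).T*D[...,None])[...,:2]
    return (P-im["t"])@im["R"]
def cloud(im):
    h,w=im["depth"].shape; v,u=np.mgrid[:h,:w]
    P=np.stack([u,v,np.ones_like(u)],-1)@np.linalg.inv(im["mtx"]).T*im["depth"][...,None]
    return (P-im["t"])@im["R"]
def show():
    s=env.sense(); R=Ro.from_quat(np.roll(s["ee_rot"],-1)).as_matrix()
    print("t",round(s["clock"],2),"tcp",np.round(s["ee_pos"],4),"x",R[:,0].round(3),"y",R[:,1].round(3),"z",R[:,2].round(3),"F",np.round(s["force"],1),"open",s["opening"],"q",np.round(s["q"],2)); return s,R
E
python3 - <<'E'
from h import *
show(); print(env.nose_length)
for cam in("top","scene"):
    im=env.get_image(cam); save(im,cam+"0.png"); print(cam,"campos",(-im["R"].T@im["t"]).round(3))
    for q in "next_jar full_jar jar_lid funnel lid_plate sauce_pot order_bell".split():
        for d in env.tip_of(im,q)[:2]: print(q,round(d["p"],2),np.round(d["pixel"]),pix2w(im,*d["pixel"],z={"jar_lid":.102,"funnel":.055}.get(q,0)).round(3))
E
python3 -c "
import cv2,numpy as np
cv2.imwrite('pics/both.png',cv2.resize(np.hstack([cv2.imread('pics/top0.png'),cv2.imread('pics/scene0.png')]),(800,300)))"
```

```text
pics
t 0.0 tcp [ 0.179  -0.5983  0.2213] x [0.958 0.287 0.   ] y [ 0.287 -0.958 -0.001] z [-0.     0.001 -1.   ] F [ 0.8 -0.3  0.5] open 1.0025056750374475 q [-1.28  0.35  1.63  0.    1.16 -0.  ]
0.011
top campos [0.313 0.023 1.701]
next_jar 0.66 [203. 215.] [0.406 0.214 0.   ]
full_jar 0.57 [209. 336.] [ 0.374 -0.27   0.   ]
jar_lid 0.49 [204. 216.] [0.394 0.197 0.102]
funnel 0.48 [205. 339.] [ 0.388 -0.272  0.055]
lid_plate 0.59 [164. 379.] [ 0.552 -0.446  0.   ]
order_bell 0.59 [214. 138.] [0.368 0.521 0.   ]
scene campos [-0.717  0.887  0.855]
next_jar 0.72 [247. 221.] [0.379 0.222 0.   ]
full_jar 0.55 [198. 328.] [ 0.401 -0.279 -0.   ]
jar_lid 0.83 [217. 219.] [0.396 0.212 0.102]
sauce_pot 0.88 [209. 266.] [ 0.486 -0.044  0.   ]
order_bell 0.8 [286. 134.] [0.374 0.526 0.   ]
```

View pics/both.png

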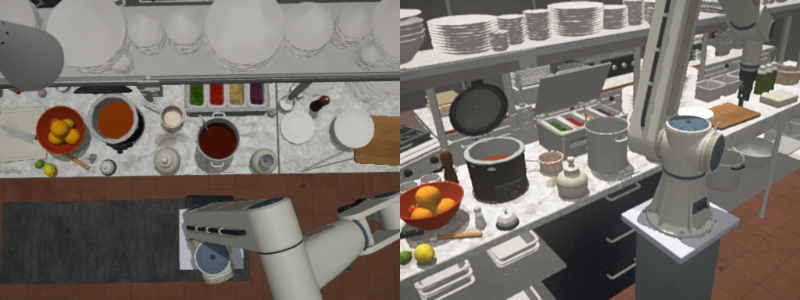

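Left, top camera: bell (107,165), lidded jar (167,160), pot (217,140), funnel jar (262,160), single plate (297,128), plate stack (353,130), with shelf above. Now metric positions from depth.

```bash
python3 - <<'E'
from h import *
im=env.get_image("top"); P=cloud(im)
def fit(name,x,y,rad,z0,z1):
    m=(np.hypot(P[...,0]-x,P[...,1]-y)<rad)&(P[...,2]>z0)&(P[...,2]<z1)
    p=P[m]
    if len(p)<5: print(name,len(p));return
    (c,r)=cv2.minEnclosingCircle(p[:,:2].astype(np.float32)); print(name,len(p),"circ",np.round(c,3),round(r,3),"mean",p.mean(0).round(3),"zmax",p[:,2].max().round(3))
fit("lidflange",.40,.2,.1,.108,.13);fit("knob",.4,.2,.08,.138,.17);fit("jarbody",.40,.205,.1,.02,.17)
fit("funnel",.385,-.275,.08,.12,.16);fit("fulljar",.385,-.275,.1,.02,.16)
fit("plate",.552,-.446,.12,.0095,.03);fit("pot",.486,-.044,.14,.15,.215);fit("potrim",.486,-.044,.14,.19,.21);fit("ladle",.486,-.044,.2,.215,.4)
fit("bell",.37,.523,.08,.02,.1)
# height map of region x .2...8 y -.65...6 : max z by 4cm cells
for x in np.arange(.16,.8,.04):
    print(round(x,2),end=": ")
    for y in np.arange(.6,-.66,-.05):
        m=(abs(P[...,0]-x)<.02)&(abs(P[...,1]-y)<.025)
        print("%4d"%(P[m][:,2].max()*100) if m.any() else "  --",end="")
    print()
c=im["color"][120:260,130:430]; cv2.imwrite("pics/c1.png",cv2.resize(c[:,:,::-1],(800,373)))
E
```

```text
lidflange 192 circ [0.394 0.214] 0.033 mean [0.394 0.212 0.12 ] zmax 0.129
knob 53 circ [0.394 0.213] 0.015 mean [0.395 0.213 0.155] zmax 0.164
jarbody 888 circ [0.395 0.215] 0.065 mean [0.392 0.209 0.09 ] zmax 0.164
funnel 83 circ [ 0.383 -0.269] 0.033 mean [ 0.385 -0.274  0.132] zmax 0.147
fulljar 895 circ [ 0.383 -0.269] 0.065 mean [ 0.381 -0.262  0.087] zmax 0.147
plate 636 circ [ 0.559 -0.453] 0.118 mean [ 0.562 -0.452  0.014] zmax 0.03
pot 712 circ [ 0.483 -0.034] 0.128 mean [ 0.495 -0.043  0.187] zmax 0.215
potrim 392 circ [ 0.485 -0.034] 0.105 mean [ 0.486 -0.041  0.198] zmax 0.21
ladle 31 circ [0.562 0.036] 0.019 mean [0.56  0.033 0.283] zmax 0.306
bell 283 circ [0.382 0.538] 0.061 mean [0.37  0.52  0.041] zmax 0.087
0.16:  -87 -87 -87 -88 -87 -88 -88 -87 -79   0  43  58  71  82  88  89  88  80  79  77  74  71  31  61  61 -87
0.2:  -87 -87 -88 -87 -88 -87 -88 -88 -88 -87  34  56  69  83  88  89  88 -87 -88 -88  68  69  67  65  62  29
0.24:  -87 -88 -88 -87 -88 -88 -88 -87 -87 -87 -88 -88 -88  82  88  89  87 -87 -88 -88 -88 -87  65  65  62 -88
0.28:  -88 -88 -88 -88 -88 -87 -
[... 708 characters left out ...]
  0   0   1   1   1   2   2   7   7
0.56:   11  20  98 103  99  20   0   6   6   6   0  30  25  20  20   0   1   1   1   2   1   1   1   2   6   6
0.6:   11  20  13 105 104  88   1   6   1   6  14  15  19  19  14  14  13  15   3   3   2   1   2   1   0   7
0.64:   51  53  53 105 104  54  54  54  54  53  53  53  53  53  53  53  53  53  53  53  53  53  53  53  53  53
0.68:   47  54  65  98  96  66  65  61  54  54  54  54  63  67  67  67  66  54  54  54  54  54  62  62  64  62
0.72:    0  54  65  65  65  65  66  64  65  54  59  54  67  66  66  66  67  66  64  64  63  54  62  65  65   1
0.76:    1   0  65  64  64  65  66  65  65  66  66  66  66  66  65  65  66  66  63  64  66  66  66  65  64  63
```

View pics/c1.png

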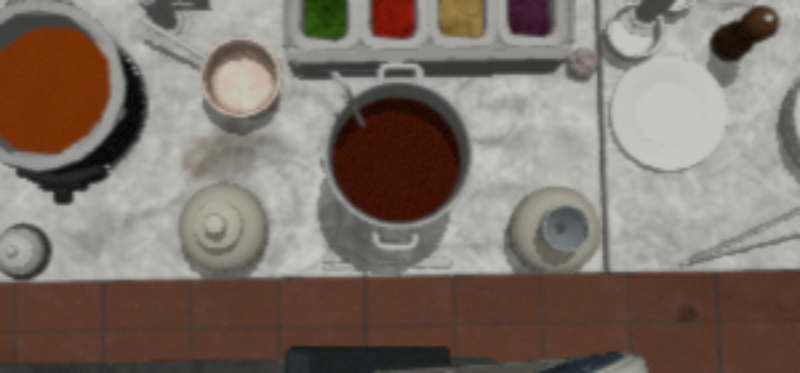

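Next jar ≈ (0.394, 0.213), pot ≈ (0.485, −0.037), funnel/full jar ≈ (0.384, −0.27), plate ≈ (0.56, −0.45). I'll turn and rise first, aiming the tool's x axis along the push line (jar to pot).

```bash
cat >> h.py <<'E'
def to(*targets):
    s,R=show(); p=np.array(s["ee_pos"])
    for g in targets:
        d=R.T@(np.array(g)-p)*100; print("to",g,"cm tool:",d.round(1)); p=np.array(g)
E
python3 -m inch '[[[0,0,-0.8,0,0,-0.12,7],[0,0,-0.8,0,0,-0.125,7],[0,0,-0.8,0,0,-0.125,7],[0,0,-0.8,0,0,-0.125,7],[0,0,-0.8,0,0,-0.125,7],[0,0,-0.8,0,0,-0.125,7],[0,0,-0.8,0,0,-0.125,7],[0,0,-0.8,0,0,-0.125,7]]]'
python3 -m inch '[[[0,0,-0.8,0,0,-0.125,6],[0,0,-0.8,0,0,-0.125,6],[0,0,-0.8,0,0,-0.125,6],[0,0,-0.8,0,0,-0.125,6],[0,0,-0.8,0,0,-0.125,6],[0,0,0,0,0,0,6]]]'
python3 -c "
from h import *
to((.34,-.3,.32),(.36,0,.32),(.35,.32,.32))"
```

```text
clock: 1.52
ee_pos: [0.1792, -0.5987, 0.2864]
ee_rot: [0.0, 0.798, 0.602, 0.0]
force: [0.7, 0.6, 1.1]
opening: 0.818
clock: 2.02
ee_pos: [0.1794, -0.5995, 0.3277]
ee_rot: [0.001, 0.575, 0.818, -0.001]
force: [0.6, -0.1, -0.4]
opening: 0.699
t 2.02 tcp [ 0.1794 -0.5995  0.3277] x [-0.339  0.941 -0.003] y [ 0.941  0.339 -0.   ] z [ 0.001 -0.002 -1.   ] F [ 0.6 -0.1 -0.4] open 0.699425531311924 q [-1.28  0.27  1.51 -0.    1.36 -1.63]
to (0.34, -0.3, 0.32) cm tool: [22.7 25.3  0.7]
to (0.36, 0, 0.32) cm tool: [27.5 12.  -0.1]
to (0.35, 0.32, 0.32) cm tool: [30.4  9.9 -0.1]
```

```bash

python3 -m inch '[[[2.5,2.8,0,0,0,0,6],[2.5,2.8,0,0,0,0,6],[2.5,2.8,0,0,0,0,6],[2.5,2.8,0,0,0,0,6],[2.5,2.8,0,0,0,0,6],[2.5,2.8,0,0,0,0,6],[2.5,2.8,0,0,0,0,6],[2.5,2.8,0,0,0,0,6]]]'
python3 -m inch '[[[3,2.8,0,0,0,0,6],[2.9,1.2,0,0,0,0,6],[2.9,1.2,0,0,0,0,6],[2.9,1.2,0,0,0,0,6],[2.9,1.2,0,0,0,0,6],[2.9,1.2,0,0,0,0,6],[2.9,1.2,0,0,0,0,6],[2.9,1.2,0,0,0,0,6]]]'
python3 -m inch '[[[2.9,1.2,0,0,0,0,6],[2.9,1.2,0,0,0,0,6],[2.9,1,0,0,0,0,6],[2.9,1,0,0,0,0,6],[2.9,1,0,0,0,0,6],[2.9,1,0,0,0,0,6],[2.9,1,0,0,0,0,6],[2.9,1,0,0,0,0,6]]]'
python3 -m inch '[[[2.9,0,0,0,0,0,6],[2.9,0,0,0,0,0,6],[2.9,0,0,0,0,0,6],[2.9,0,0,0,0,0,6],[0,0,0,0,0,0,6]]]'
python3 - <<'E'
from h import *
to((.355,.33,.2),(.355,.33,.03))
im=env.get_image("wrist"); save(im,"w1.png"); P=cloud(im)
m=(P[...,2]>.142)&(P[...,2]<.17)&(np.hypot(P[...,0]-.394,P[...,1]-.213)<.06)
print(m.sum(), cv2.minEnclosingCircle(P[m][:,:2].astype(np.float32)) if m.sum()>5 else "")
E
```

```text
clock: 2.68
ee_pos: [0.324, -0.3338, 0.3257]
ee_rot: [0.0, 0.579, 0.815, 0.0]
force: [1.2, 0.4, 0.8]
opening: 0.703
clock: 3.35
ee_pos: [0.3511, -0.0771, 0.3258]
ee_rot: [0.0, 0.579, 0.815, 0.0]
force: [0.6, 0.7, 0.6]
opening: 0.701
clock: 4.02
ee_pos: [0.3528, 0.1698, 0.3258]
ee_rot: [0.0, 0.579, 0.815, 0.0]
force: [0.7, -0.5, 0.3]
opening: 0.703
clock: 4.43
ee_pos: [0.3132, 0.2812, 0.3257]
ee_rot: [-0.001, 0.578, 0.816, 0.0]
force: [-1.5, -0.4, -0.0]
opening: 0.704
t 4.43 tcp [0.3132 0.2812 0.3257] x [-0.332  0.943  0.002] y [ 0.943  0.332 -0.   ] z [-0.001  0.002 -1.   ] F [-1.5 -0.4 -0. ] open 0.7037069205108288 q [ 0.73 -0.07  1.9   0.    1.31  0.39]
to (0.355, 0.33, 0.2) cm tool: [ 3.2  5.6 12.6]
to (0.355, 0.33, 0.03) cm tool: [-0.  0. 17.]
494 ((0.3958570957183838, 0.21490886807441711), 0.01519808080047369)
```

```bash

python3 -m inch '[[[1,1.4,2.5,0,0,0,6],[1,1.4,2.5,0,0,0,6],[1,1.4,2.5,0,0,0,6],[0.2,1.4,2.5,0,-0.1,0,6],[0,0,0,0,-0.1,0,6],[0,0,0,0,-0.1,0,6],[0,0,0,0,-0.1,0,6],[0,0,0,0,-0.1,0,6]]]'
python3 -m inch '[[[0,0,0,0,0,0,6],[0,0,0,0,0,0,6]]]'
python3 - <<'E'
from h import *
to((.356,.328,.10),(.356,.328,.04),(.356+.333*.045,.328-.943*.045,.04),(.356+.333*.152,.328-.943*.152,.04))
E
```

```text
clock: 5.15
ee_pos: [0.3576, 0.3259, 0.2264]
ee_rot: [0.205, 0.561, 0.789, -0.143]
force: [0.0, -0.5, 0.3]
opening: 0.704
clock: 5.32
ee_pos: [0.3565, 0.3264, 0.2249]
ee_rot: [0.202, 0.559, 0.791, -0.143]
force: [-0.3, -0.8, -0.6]
opening: 0.708
t 5.32 tcp [0.3565 0.3264 0.2249] x [-0.293  0.827 -0.479] y [ 0.943  0.333 -0.001] z [ 0.159 -0.452 -0.878] F [-0.3 -0.8 -0.6] open 0.708119298749875 q [ 1.01  0.31  1.79 -0.39  1.38  0.81]
to (0.356, 0.328, 0.1) cm tool: [ 6.1  0.  10.9]
to (0.356, 0.328, 0.04) cm tool: [2.9 0.  5.3]
to (0.370985, 0.285565, 0.04) cm tool: [-3.9 -0.   2.2]
to (0.406616, 0.18466400000000002, 0.04) cm tool: [-9.4 -0.   5.1]
```

```bash

python3 -m inch '[[[1.5,0,2.7,0,0,0,6],[1.5,0,2.7,0,0,0,6],[1.5,0,2.7,0,0,0,6],[1.6,0,2.8,0,0,0,6],[1.45,0,2.65,0,0,0,6],[1.45,0,2.65,0,0,0,6],[0,0,0,0,0,0,6],[0,0,0,0,0,0,6]]]'
python3 -m inch '[[[-0.88,0,0.48,0,0,0,6],[-0.88,0,0.48,0,0,0,6],[-0.88,0,0.48,0,0,0,6],[-0.44,0,0.24,0,0,0,6],[-0.44,0,0.24,0,0,0,6],[-0.44,0,0.24,0,0,0,6],[-0.44,0,0.24,0,0,0,6],[-0.44,0,0.24,0,0,0,6]]]'
python3 -m inch '[[[-0.44,0,0.24,0,0,0,6],[-0.44,0,0.24,0,0,0,6],[-0.44,0,0.24,0,0,0,6],[-0.44,0,0.24,0,0,0,6],[-0.44,0,0.24,0,0,0,6],[-0.44,0,0.24,0,0,0,6],[0,0,0,0,0,0,6],[0,0,0,0,0,0,6]]]'
cat > j.py <<'E'
from h import *
def jar(cam="top",x=.41,y=.17,n=None,r=.12):
    im=env.get_image(cam); P=cloud(im)
    if n: save(im,n)
    m=(P[...,2]>.142)&(P[...,2]<.17)&(np.hypot(P[...,0]-x,P[...,1]-y)<r)&(np.hypot(P[...,0]-.485,P[...,1]+.037)>.135)
    p=P[m]
    print(cam,m.sum(),"knob circle", cv2.minEnclosingCircle(p[:,:2].astype(np.float32)) if m.sum()>5 else "", np.median(p,0) if m.sum() else "")
E
python3 - <<'E'
from j import *
show(); jar("top",n="t2.png"); jar("wrist",n="w2.png"); jar("scene")
a=cv2.imread("pics/t2.png")[130:260,150:350]; b=cv2.imread("pics/w2.png")
cv2.imwrite("pics/v2.png",np.hstack([cv2.resize(a,(400,300)),cv2.resize(b,(400,300))]))
E
```

```text
clock: 5.98
ee_pos: [0.3565, 0.3261, 0.0408]
ee_rot: [0.201, 0.56, 0.791, -0.144]
force: [0.8, -0.1, 0.7]
opening: 0.697
clock: 6.65
ee_pos: [0.375, 0.2754, 0.0408]
ee_rot: [0.202, 0.559, 0.791, -0.143]
force: [0.0, -0.4, 0.3]
opening: 0.699
clock: 7.32
ee_pos: [0.3847, 0.2467, 0.0408]
ee_rot: [0.202, 0.56, 0.791, -0.143]
force: [0.6, 0.4, -0.0]
opening: 0.701
t 7.32 tcp [0.3847 0.2467 0.0408] x [-0.292  0.827 -0.48 ] y [ 0.943  0.333 -0.   ] z [ 0.159 -0.453 -0.877] F [ 0.6  0.4 -0. ] open 0.7010443066082438 q [ 0.89  0.52  2.   -0.52  0.96  0.92]
top 65 knob circle ((0.38706502318382263, 0.23532326519489288), 0.05232076719403267) [0.39281776 0.19952155 0.15603254]
wrist 0 knob circle  
scene 66 knob circle ((0.3909178078174591, 0.1989557147026062), 0.015389801003038883) [0.38780963 0.20159183 0.15267012]
```

View pics/v2.png

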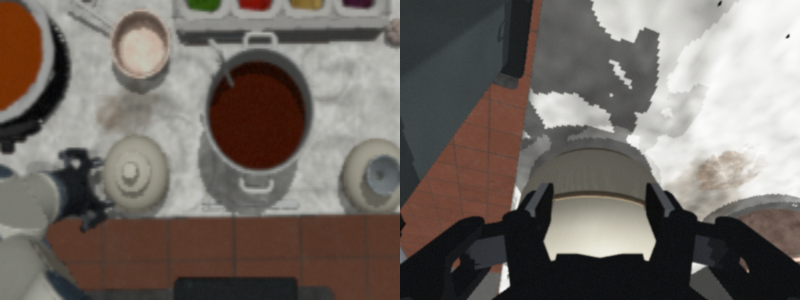

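Left: the fingers (95,170) cradle the jar (135,170), lid on; right: jar between both fingers. Contact made; continue towards the pot.

```bash

python3 -m inch '[[[-0.44,0.03,0.24,0,0,0,6],[-0.44,0.03,0.24,0,0,0,6],[-0.44,0.03,0.24,0,0,0,6],[-0.44,0.03,0.24,0,0,0,6],[-0.44,0.03,0.24,0,0,0,6],[-0.44,0.03,0.24,0,0,0,6],[-0.44,0.03,0.24,0,0,0,6],[-0.44,0.03,0.24,0,0,0,6]]]'
python3 -m inch '[[[-0.44,0.03,0.24,0,0,0,6],[-0.44,0.03,0.24,0,0,0,6],[-0.44,0.03,0.24,0,0,0,6],[-0.44,0.03,0.24,0,0,0,6],[-0.44,0.03,0.24,0,0,0,6],[-0.44,0.03,0.24,0,0,0,6],[0,0,0,0,0,0,6],[0,0,0,0,0,0,6]]]'
python3 - <<'E'
from j import *
show(); jar("top",x=.42,y=.13,r=.05); jar("scene",x=.42,y=.13,r=.06)
E
```

```text
clock: 8.13
ee_pos: [0.4006, 0.2099, 0.0408]
ee_rot: [0.202, 0.559, 0.791, -0.143]
force: [0.8, 3.4, 1.0]
opening: 0.705
clock: 8.8
ee_pos: [0.412, 0.1816, 0.0408]
ee_rot: [0.202, 0.559, 0.791, -0.144]
force: [1.1, 0.4, 0.0]
opening: 0.701
t 8.8 tcp [0.412  0.1816 0.0408] x [-0.292  0.827 -0.48 ] y [ 0.943  0.333 -0.001] z [ 0.159 -0.453 -0.877] F [1.1 0.4 0. ] open 0.7007833090004889 q [ 0.76  0.49  2.06 -0.59  0.9   0.87]
top 51 knob circle ((0.39696958661079407, 0.14454546570777893), 0.01440541073679924) [0.3960536  0.14486648 0.15614502]
scene 63 knob circle ((0.39255571365356445, 0.14994697272777557), 0.016669386997818947) [0.38754709 0.14923813 0.15184049]
```

```bash

python3 - <<'E'
from h import *
a=env.get_image("top"); b=env.get_image("scene"); w=env.get_image("wrist")
P=cloud(a); m=(P[...,2]>.108)&(P[...,2]<.129)&(np.hypot(P[...,0]-.4,P[...,1]-.145)<.05)
print("flange",m.sum(),cv2.minEnclosingCircle(P[m][:,:2].astype(np.float32)),P[m].mean(0))
A=cv2.resize(a["color"][130:260,180:310],(400,400),interpolation=2);B=cv2.resize(b["color"][160:290,170:300],(400,400),interpolation=2)
cv2.imwrite("pics/v3.png",np.hstack([A,B])[:,:,::-1])
save(w,"w3.png")
E
```

```text
flange 187 ((0.3971177339553833, 0.14455878734588623), 0.03283357247710228) [0.39674274 0.14367927 0.11997651]
```

View pics/v3.png

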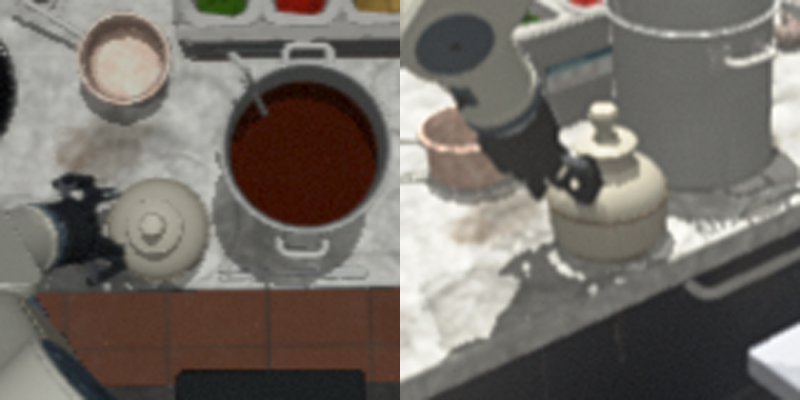

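Left: jar (155,230) has drifted to the front of the push line, the gripper (90,230) sits on its back-left; lid on, jar upright. Distance to pot ≈ 0.202. I'll back off, realign behind the jar on the line to the pot, and push again.

```bash

python3 -m inch '[[[2.2,0,-1.2,0,0,0,6],[2.2,0,-1.2,0,0,0,6],[0,-1.8,0,0,0,0,6],[0,-1.8,0,-0.027,0,-0.048,6],[0,0,0,-0.027,0,-0.048,6],[0,0,0,0,0,0,6]]]'
python3 - <<'E'
from h import *
j=np.array([.397,.1445]);p=np.array([.485,-.037]);d=(p-j)/np.linalg.norm(p-j);print(d,np.linalg.norm(p-j))
f=lambda k:(*(j-d*k),.042)
to(f(.095),f(.065),f(.03))
E
```

```text
clock: 9.55
ee_pos: [0.3599, 0.2168, 0.0407]
ee_rot: [0.21, 0.513, 0.822, -0.132]
force: [0.4, -0.6, 0.1]
opening: 0.702
[ 0.43627351 -0.89981411] 0.20170832902981473
t 9.55 tcp [0.3599 0.2168 0.0407] x [-0.385  0.788 -0.481] y [ 0.899  0.438 -0.001] z [ 0.21  -0.432 -0.877] F [ 0.4 -0.6  0.1] open 0.7017455839088568 q [ 0.91  0.47  2.12 -0.59  0.88  0.91]
to (np.float64(0.3555540168806599), np.float64(0.22998234018363894), 0.042) cm tool: [ 1.1  0.2 -0.8]
to (np.float64(0.36864222207624103), np.float64(0.20298791696775298), 0.042) cm tool: [-2.6 -0.   1.4]
to (np.float64(0.38391179480441895), np.float64(0.17149442321588598), 0.042) cm tool: [-3.1 -0.   1.7]
```

```bash

python3 -m inch '[[[-0.44,0.1,0.24,0,0,0,6],[-0.44,0.1,0.24,0,0,0,6],[-0.44,0,0.24,0,0,0,6],[-0.44,0,0.24,0,0,0,6],[-0.44,0,0.24,0,0,0,6],[-0.44,0,0.24,0,0,0,6],[0,0,0,0,0,0,6],[0,0,0,0,0,0,6]]]'
cat > k.py <<'E'
from j import *
def chk():
    show()
    a=env.get_image("top");P=cloud(a); m=(P[...,2]>.108)&(P[...,2]<.129)&(np.hypot(P[...,0]-.41,P[...,1]-.13)<.06)&(np.hypot(P[...,0]-.485,P[...,1]+.037)>.135)
    k=(P[...,2]>.142)&(P[...,2]<.17)&(np.hypot(P[...,0]-.41,P[...,1]-.13)<.05)&(np.hypot(P[...,0]-.485,P[...,1]+.037)>.135)
    for m in(m,k):
        c,r=cv2.minEnclosingCircle(P[m][:,:2].astype(np.float32)); c=np.array(c); print(m.sum(),c.round(4),round(r,4),"pot dist",np.hypot(*(c-[.485,-.037])))
E
python3 -c "
from k import *
chk()"
```

```text
clock: 10.22
ee_pos: [0.3765, 0.1911, 0.0408]
ee_rot: [0.21, 0.515, 0.82, -0.131]
force: [0.3, -0.7, -0.8]
opening: 0.701
t 10.22 tcp [0.3765 0.1911 0.0408] x [-0.38   0.791 -0.48 ] y [0.901 0.434 0.001] z [ 0.209 -0.432 -0.877] F [ 0.3 -0.7 -0.8] open 0.7013930251810849 q [ 0.84  0.46  2.14 -0.63  0.86  0.89]
187 [0.3991 0.1404] 0.0331 pot dist 0.19711150594927504
54 [0.3992 0.1403] 0.0152 pot dist 0.19697250909269706
```

```bash

python3 -m inch '[[[-0.44,0,0.24,0,0,0,6],[-0.44,0,0.24,0,0,0,6],[-0.44,0,0.24,0,0,0,6],[-0.35,0,0.19,0,0,0,6],[-0.18,0,0.1,0,0,0,6],[-0.18,0,0.1,0,0,0,6],[0,0,0,0,0,0,6],[0,0,0,0,0,0,6]]]'
python3 -c "
from k import *
chk()"
```

```text
clock: 10.93
ee_pos: [0.3864, 0.1704, 0.0408]
ee_rot: [0.21, 0.515, 0.821, -0.131]
force: [-0.3, 1.2, 0.1]
opening: 0.703
t 10.93 tcp [0.3864 0.1704 0.0408] x [-0.381  0.79  -0.48 ] y [0.9   0.435 0.001] z [ 0.21  -0.432 -0.877] F [-0.3  1.2  0.1] open 0.702947539644298 q [ 0.8   0.45  2.16 -0.66  0.83  0.87]
190 [0.4079 0.1202] 0.0331 pot dist 0.17509809133247273
53 [0.4081 0.1199] 0.0148 pot dist 0.17471427367150696
```

```bash

python3 -m inch '[[[-0.18,0,0.1,0,0,0,6],[-0.18,0,0.1,0,0,0,6],[-0.13,0,0.07,0,0,0,6],[0,0,0,0,0,0,6]]]'
python3 -c "
from k import *
chk()"
```

```text
clock: 11.32
ee_pos: [0.389, 0.1657, 0.0408]
ee_rot: [0.21, 0.515, 0.821, -0.131]
force: [-1.0, 4.3, -0.0]
opening: 0.705
t 11.32 tcp [0.389  0.1657 0.0408] x [-0.381  0.79  -0.479] y [0.9   0.435 0.002] z [ 0.21  -0.431 -0.878] F [-1.   4.3 -0. ] open 0.7046169778915916 q [ 0.79  0.45  2.16 -0.66  0.83  0.87]
189 [0.4105 0.1159] 0.0329 pot dist 0.17010354811239375
52 [0.4104 0.1142] 0.0151 pot dist 0.16861750918927518
```

Jar now ≈0.169 m from the pot with 4 N contact. Back off, rise, straighten the tool.

```bash

python3 -m inch '[[[1,0,-0.5,0,0,0,6],[2,0,-1.1,0,0,0,6],[2,0,-1.1,0,0,0,6],[-1.4,0,-2.6,0,0,0,6],[-1.4,0,-2.6,0,0,0,6],[-1.4,0,-2.6,0,0.05,0,6],[-1.2,0,-2.7,0,0.12,0,6],[-0.9,0,-2.8,0,0.12,0,6]]]'
python3 -m inch '[[[-0.6,0,-2.9,0,0.12,0,6],[0,0,-2.5,0,0.09,0,6],[0,0,0,0,0,0,6],[0,0,0,0,0,0,6]]]'
python3 - <<'E'
from k import *
chk(); to((.4105,.115,.22),(.4105,.115,.141))
E
```

```text
clock: 12.03
ee_pos: [0.3622, 0.2203, 0.1893]
ee_rot: [0.087, 0.527, 0.844, -0.054]
force: [0.7, 0.7, -0.0]
opening: 0.703
clock: 12.37
ee_pos: [0.3627, 0.2203, 0.2438]
ee_rot: [0.001, 0.533, 0.846, 0.001]
force: [0.5, -0.5, -0.9]
opening: 0.703
t 12.37 tcp [0.3627 0.2203 0.2438] x [-0.432  0.902 -0.   ] y [0.902 0.432 0.004] z [ 0.003  0.001 -1.   ] F [ 0.5 -0.5 -0.9] open 0.7029474905329332 q [ 0.54  0.    2.01 -0.    1.12  0.1 ]
191 [0.4104 0.1159] 0.0329 pot dist 0.1701576661389102
53 [0.4104 0.1144] 0.0149 pot dist 0.16876523404331226
t 12.42 tcp [0.3617 0.2203 0.2424] x [-0.434  0.901 -0.001] y [0.901 0.434 0.001] z [ 0.001 -0.001 -1.   ] F [-0.8 -0.3 -0.2] open 0.7009235081170604 q [ 0.54  0.01  2.01 -0.    1.12  0.1 ]
to (0.4105, 0.115, 0.22) cm tool: [-11.6  -0.2   2.3]
to (0.4105, 0.115, 0.141) cm tool: [ 0.  -0.   7.9]
```

```bash

python3 -m inch '[[[-2.9,-0.05,0.5,0,0,0,6],[-2.9,-0.05,0.5,0,0,0,6],[-2.9,-0.05,0.5,0,0,0,6],[-2.9,-0.05,0.5,0,0,0,6],[0,0,0,0,0,0,6],[0,0,0,0,0,0,6]]]'
python3 - <<'E'
from k import *
s,R=show()
im=env.get_image("wrist"); P=cloud(im); save(im,"w4.png")
for a,b,r in((.142,.17,.05),(.108,.129,.05)):
    m=(P[...,2]>a)&(P[...,2]<b)&(np.hypot(P[...,0]-.4105,P[...,1]-.115)<r)
    c,r=cv2.minEnclosingCircle(P[m][:,:2].astype(np.float32)); print(m.sum(),np.round(c,4),r)
    print("tool cm",(R.T@(np.array([*c,.141])-s["ee_pos"])*100).round(2))
E
```

```text
clock: 12.92
ee_pos: [0.4094, 0.1151, 0.2204]
ee_rot: [-0.001, 0.532, 0.847, -0.002]
force: [-0.5, -0.1, -0.2]
opening: 0.702
t 12.92 tcp [0.4094 0.1151 0.2204] x [-0.434  0.901 -0.   ] y [ 0.901  0.434 -0.004] z [-0.003 -0.002 -1.   ] F [-0.5 -0.1 -0.2] open 0.7019440584910526 q [ 0.27  0.04  2.04 -0.    1.07 -0.18]
1139 [0.4116 0.1159] 0.015376696363091469
tool cm [-0.02  0.27  7.94]
2916 [0.4121 0.116 ] 0.03315199166536331
tool cm [-0.03  0.31  7.94]
```

View pics/w4.png

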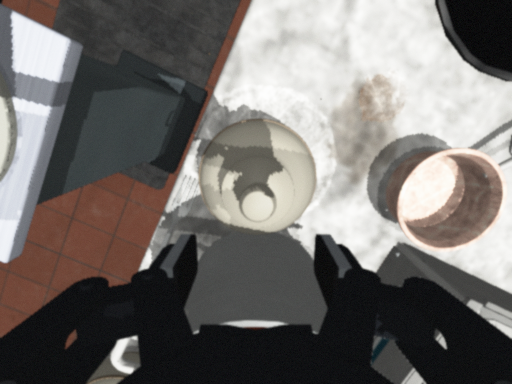

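The wrist view shows the lidded jar at (258,175), its knob at (258,205) midway between the fingers, pot below. Descend and grip.

```bash

python3 -m inch '[[[0,0.1,2,0,0,0,6],[0,0.1,2,0,0,0,6],[0,0.05,2,0,0,0,6],[0,0,1,0,0,0,6],[0,0,0.9,0,0,0,6],[0,0,0,0,0,0,6]]]'
python3 -m inch '[[[0,0,0,0,0,0,2],[0,0,0,0,0,0,2],[0,0,0,0,0,0,2],[0,0,0,0,0,0,2],[0,0,0,0,0,0,2],[0,0,0,0,0,0,2],[0,0,0,0,0,0,2],[0,0,0,0,0,0,2]]]' 30
python3 -c "
from k import *
chk()"
```

```text
clock: 13.47
ee_pos: [0.4117, 0.1172, 0.142]
ee_rot: [-0.001, 0.531, 0.847, -0.001]
force: [-0.9, -0.0, 1.0]
opening: 0.701
clock: 14.13
ee_pos: [0.4134, 0.1167, 0.1444]
ee_rot: [0.001, 0.532, 0.847, 0.001]
force: [-2.2, -0.2, 6.9]
opening: 0.319
t 14.13 tcp [0.4134 0.1167 0.1444] x [-0.435  0.901 -0.   ] y [0.901 0.435 0.003] z [ 0.002  0.001 -1.   ] F [-2.2 -0.2  6.9] open 0.31944151726341313 q [ 0.27  0.15  2.11  0.    0.88 -0.18]
6 [0.3897 0.1051] 0.0184 pot dist 0.17107008757517833
0 [0. 0.] 0.0 pot dist 0.4864092926743896
```

```bash

python3 -m inch '[[[0,0,-0.3,0,0,0,2],[0,0,-0.5,0,0,0,2],[0,0,-0.6,0,0,0,2],[0,0,-0.6,0,0,0,2],[0,0,0,0,0,0,2]]]'
python3 - <<'E'
from k import *
show(); b=env.get_image("scene"); cv2.imwrite("pics/v5.png",cv2.resize(b["color"][140:290,160:310],(500,500),interpolation=2)[:,:,::-1])
E
```

```text
clock: 14.6
ee_pos: [0.4139, 0.1169, 0.1649]
ee_rot: [0.001, 0.532, 0.847, 0.001]
force: [0.7, -0.0, -1.1]
opening: 0.316
t 14.6 tcp [0.4139 0.1169 0.1649] x [-0.435  0.9   -0.   ] y [0.9   0.435 0.004] z [ 0.003  0.001 -1.   ] F [ 0.7 -0.  -1.1] open 0.31632509397331554 q [ 0.27  0.12  2.09  0.    0.93 -0.18]
```

View pics/v5.png

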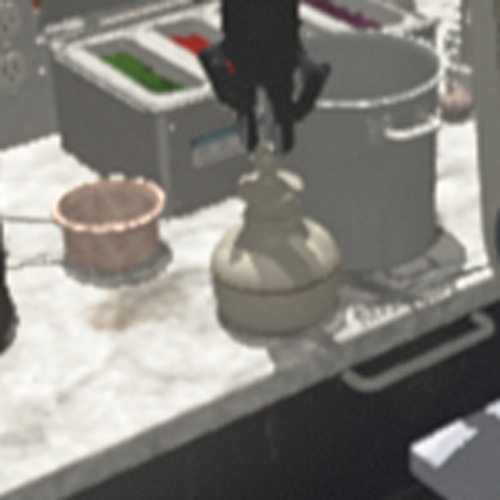

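Jar (275,290) stands; lid (270,185) is in the fingers, load ≈1–1.6 N, matching the lid. Lift on and check its tilt.

```bash

python3 -m inch '[[[0,0,-1,0,0,0,2],[0,0,-2,0,0,0,2],[0,0,-2.5,0,0,0,2],[0,0,-2.5,0,0,0,2],[0,0,-2.5,0,0,0,2],[0,0,-2.5,0,0,0,2],[0,0,-2,0,0,0,2],[0,0,0,0,0,0,2]]]'
python3 - <<'E'
from k import *
s,R=show(); b=env.get_image("scene"); P=cloud(b); t=s["ee_pos"]
cv2.imwrite("pics/v6.png",cv2.resize(b["color"][90:290,140:340],(600,600),interpolation=2)[:,:,::-1])
m=(np.hypot(P[...,0]-t[0],P[...,1]-t[1])<.06)&(P[...,2]>t[2]-.09)&(P[...,2]<t[2]-.012)
p=P[m]; print(m.sum(),p.min(0),p.max(0))
for z in np.arange(t[2]-.085,t[2]-.01,.006):
    q=p[abs(p[:,2]-z)<.003]
    if len(q): print((z-t[2]).round(3),len(q),q.min(0).round(3)[:2],q.max(0).round(3)[:2])
a=env.get_image("top");P=cloud(a);m=(P[...,2]>.1)&(P[...,2]<.13)&(np.hypot(P[...,0]-.41,P[...,1]-.115)<.04);print("jar neck",m.sum())
E
```

```text
clock: 15.32
ee_pos: [0.4146, 0.1171, 0.3179]
ee_rot: [0.003, 0.531, 0.847, 0.003]
force: [0.9, 0.7, -1.2]
opening: 0.316
t 15.32 tcp [0.4146 0.1171 0.3179] x [-0.435  0.9   -0.001] y [0.9   0.435 0.008] z [ 0.007  0.002 -1.   ] F [ 0.9  0.7 -1.2] open 0.31643385406676705 q [ 0.27 -0.06  1.9   0.    1.29 -0.18]
178 [0.37759003 0.08973091 0.27534136] [0.43693381 0.15049858 0.30574227]
-0.043 5 [0.391 0.106] [0.411 0.138]
-0.037 8 [0.388 0.113] [0.404 0.139]
-0.031 32 [0.378 0.098] [0.424 0.15 ]
-0.025 84 [0.379 0.09 ] [0.437 0.149]
-0.019 42 [0.386 0.097] [0.432 0.139]
-0.013 7 [0.405 0.114] [0.418 0.129]
jar neck 18
```

View pics/v6.png

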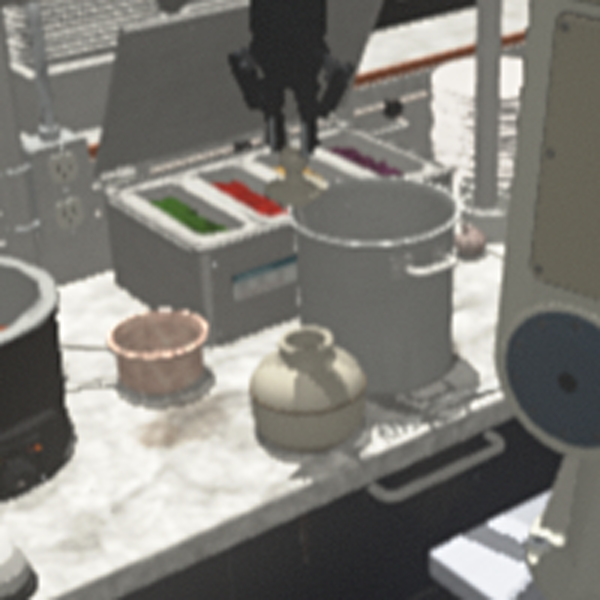

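Lid held level, open jar (305,380) stands by the pot. Carry the lid to the plate, keeping front of the ladle.

```bash
python3 - <<'E'
from h import *
to((.39,-.1,.32),(.44,-.3,.28),(.53,-.42,.2))
E
```

```text
t 15.42 tcp [0.4129 0.1166 0.314 ] x [-0.435  0.9   -0.   ] y [0.9   0.435 0.003] z [ 0.003  0.001 -1.   ] F [-0.7  0.  -2.1] open 0.3152999530287011 q [ 0.27 -0.05  1.91  0.    1.28 -0.18]
to (0.39, -0.1, 0.32) cm tool: [-18.5 -11.5  -0.6]
to (0.44, -0.3, 0.28) cm tool: [-20.2  -4.2   4. ]
to (0.53, -0.42, 0.2) cm tool: [-14.7   2.9   8. ]
```

```bash

python3 -m inch '[[[-1.2,-0.7,-0.1,0,0,0,2],[-2.4,-1.5,-0.1,0,0,0,2],[-2.5,-1.6,-0.1,0,0,0,2],[-2.5,-1.6,-0.1,0,0,0,2],[-2.5,-1.6,-0.1,0,0,0,2],[-2.5,-1.6,-0.1,0,0,0,2],[-2.5,-1.6,0,0,0,0,2],[-2.4,-1.3,0,0,0,0,2]]]'
python3 -m inch '[[[-2.5,-0.5,0.3,0,0,0,2],[-2.5,-0.5,0.5,0,0,0,2],[-2.5,-0.5,0.5,0,0,0,2],[-2.5,-0.5,0.5,0,0,0,2],[-2.6,-0.5,0.5,0,0,0,2],[-2.6,-0.5,0.5,0,0,0,2],[-2.5,-0.5,0.6,0,0,0,2],[-2.5,-0.4,0.6,0,0,0,2]]]'
python3 -m inch '[[[-2.4,0.5,1.3,0,0,0,2],[-2.4,0.5,1.3,0,0,0,2],[-2.4,0.5,1.3,0,0,0,2],[-2.4,0.5,1.3,0,0,0,2],[-2.4,0.5,1.4,0,0,0,2],[-1.9,0.3,0.9,0,0,0,2],[-0.8,0.1,0.5,0,0,0,2],[0,0,0,0,0,0,2]]]'
python3 - <<'E'
from h import *
from scipy.optimize import least_squares
to((.55,-.446,.2))
def rim(cam):
    im=env.get_image(cam); P=cloud(im); C=im["color"].astype(int)
    save(im,cam+"7.png")
    m=(P[...,2]>.0105)&(P[...,2]<.02)&(np.hypot(P[...,0]-.555,P[...,1]+.449)<.105)
    p=P[m][:,:2]
    if len(p)<30: print(cam,len(p)); return
    f=least_squares(lambda v:np.maximum(np.hypot(*(p-v[:2]).T)-.0875,0)*3+0*v[0]+ (np.hypot(*(p-v[:2]).T)-.080)*.3,[.555,-.449],loss="soft_l1",f_scale=.005)
    print(cam,len(p),f.x.round(4), "ext",p.min(0).round(3),p.max(0).round(3))
    print([ (q["p"],pix2w(im,*q["pixel"],z=0.0).round(3)) for q in env.tip_of(im,"lid_plate")[:2]])
rim("top"); rim("wrist")
E
python3 -c "
import cv2,numpy as np
a=cv2.imread('pics/top7.png')[110:240,310:440]; b=cv2.imread('pics/wrist7.png')
cv2.imwrite('pics/v7.png',np.hstack([cv2.resize(a,(384,384)),cv2.resize(b,(410,384))]))"
```

```text
clock: 16.08
ee_pos: [0.3881, -0.1013, 0.3179]
ee_rot: [-0.001, 0.531, 0.847, 0.0]
force: [0.3, 0.2, -1.0]
opening: 0.319
clock: 16.75
ee_pos: [0.4417, -0.2997, 0.2771]
ee_rot: [-0.001, 0.532, 0.847, 0.001]
force: [0.5, 0.1, -1.0]
opening: 0.324
clock: 17.42
ee_pos: [0.532, -0.4186, 0.196]
ee_rot: [-0.002, 0.532, 0.847, 0.001]
force: [-0.0, 1.7, -1.3]
opening: 0.319
t 17.42 tcp [ 0.532  -0.4186  0.196 ] x [-0.435  0.901  0.004] y [ 0.901  0.435 -0.001] z [-0.002  0.003 -1.   ] F [-0.   1.7 -1.3] open 0.3185055565539058 q [-0.67  0.46  1.53  0.    1.15 -1.12]
to (0.55, -0.446, 0.2) cm tool: [-3.2  0.4 -0.4]
top 194 [ 0.5623 -0.4467] ext [ 0.49  -0.495] [ 0.648 -0.364]
[(0.67, array([ 0.55, -0.43,  0.  ]))]
wrist 5142 [ 0.5616 -0.4504] ext [ 0.473 -0.537] [ 0.658 -0.364]
[(0.66, array([ 0.555, -0.463,  0.   ]))]
```

View pics/v7.png

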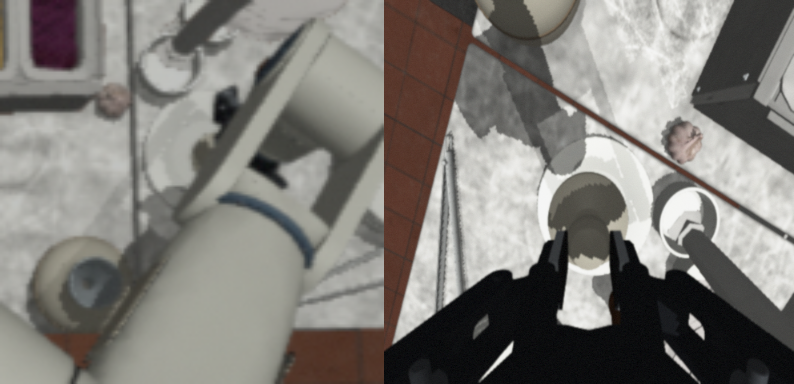

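Wrist view: lid (590,215) over the plate, whose rim spans x 0.473–0.648, y −0.537–−0.364 → centre (0.561, −0.450). Lower the lid there.

```bash

python3 -m inch '[[[-1.4,0.4,1,0,0,0,2],[-1.4,0.4,2,0,0,0,2],[-1.3,0.45,2,0,0,0,2],[0,0,2.5,0,0,0,2],[0,0,2.5,0,0,0,2],[0,0,2.0,0,0,0,2],[0,0,1,0,0,0,2],[0,0,0,0,0,0,2]]]'
python3 -m inch '[[[0,0,0.5,0,0,0,2],[0,0,0.3,0,0,0,2],[0,0,0.25,0,0,0,2],[0,0,0.2,0,0,0,2],[0,0,0.2,0,0,0,2],[0,0,0,0,0,0,2]]]'
```

```text
clock: 18.28
ee_pos: [0.5607, -0.4485, 0.0677]
ee_rot: [-0.001, 0.531, 0.847, 0.001]
force: [-1.3, 0.2, -1.8]
opening: 0.319
clock: 18.78
ee_pos: [0.562, -0.4499, 0.0549]
ee_rot: [0.0, 0.531, 0.847, 0.001]
force: [-0.3, -1.0, -1.2]
opening: 0.32
```

```bash

python3 -m inch '[[[0,0,0.2,0,0,0,2],[0,0,0.2,0,0,0,2],[0,0,0,0,0,0,2]]]'
python3 -m inch '[[[0,0,0.1,0,0,0,2],[0,0,0,0,0,0,2]]]'
python3 -m inch '[[[0,0,0.1,0,0,0,2],[0,0,0,0,0,0,2]]]'
```

```text
clock: 19.03
ee_pos: [0.5618, -0.4498, 0.0505]
ee_rot: [0.0, 0.531, 0.847, 0.001]
force: [0.0, -0.0, -1.1]
opening: 0.317
clock: 19.2
ee_pos: [0.5619, -0.4499, 0.0497]
ee_rot: [0.0, 0.531, 0.847, 0.001]
force: [-0.1, -0.2, -1.7]
opening: 0.318
clock: 19.37
ee_pos: [0.562, -0.4499, 0.0487]
ee_rot: [0.0, 0.531, 0.847, 0.001]
force: [0.4, 0.5, -1.1]
opening: 0.316
```

```bash

python3 -m inch '[[[0,0,0.1,0,0,0,2],[0,0,0,0,0,0,2]]]'
python3 -m inch '[[[0,0,0.1,0,0,0,2],[0,0,0,0,0,0,2]]]'
python3 -m inch '[[[0,0,0.1,0,0,0,2],[0,0,0,0,0,0,2]]]'
```

```text
clock: 19.53
ee_pos: [0.5623, -0.4503, 0.0482]
ee_rot: [0.001, 0.531, 0.847, 0.0]
force: [0.1, 0.6, 0.2]
opening: 0.318
clock: 19.7
ee_pos: [0.5625, -0.4504, 0.048]
ee_rot: [0.001, 0.531, 0.847, 0.0]
force: [-0.0, -0.1, 6.4]
opening: 0.315
clock: 19.87
ee_pos: [0.5626, -0.4505, 0.0478]
ee_rot: [0.001, 0.531, 0.847, 0.0]
force: [-2.0, 1.5, 12.3]
opening: 0.322
```

On the plate. Relieve the load, release, and rise.

```bash

python3 -m inch '[[[0,0,-0.1,0,0,0,2],[0,0,-0.1,0,0,0,3],[0,0,0,0,0,0,4],[0,0,0,0,0,0,5],[0,0,0,0,0,0,6],[0,0,0,0,0,0,6],[0,0,0,0,0,0,6]]]'
python3 -m inch '[[[0,0,-0.5,0,0,0,6],[0,0,-1,0,0,0,6],[0,0,-2,0,0,0,7],[0,0,-3,0,0,0,8],[0,0,-3,0,0,0,8.5],[0,0,-3,0,0,0,8.5],[0,0,-3,0,0,0,8.5],[0,0,-2,0,0,0,8.5]]]'
python3 - <<'E'
from h import *
im=env.get_image("wrist"); save(im,"w8.png"); P=cloud(im)
for a,b in((.042,.07),(.018,.034)):
    m=(P[...,2]>a)&(P[...,2]<b)&(np.hypot(P[...,0]-.561,P[...,1]+.45)<.06); p=P[m]
    print(m.sum(),cv2.minEnclosingCircle(p[:,:2].astype(np.float32)),p.max(0))
im=env.get_image("top"); P=cloud(im); save(im,"t8.png")
m=(P[...,2]>.122)&(P[...,2]<.17)&(np.hypot(P[...,0]-.384,P[...,1]+.27)<.07);p=P[m];print("funnel top",m.sum(),cv2.minEnclosingCircle(p[:,:2].astype(np.float32)) if len(p) else 0,p.max(0))
to((.48,-.36,.26),(.384,-.27,.23))
E
```

```text
clock: 20.45
ee_pos: [0.5619, -0.4499, 0.0477]
ee_rot: [0.0, 0.531, 0.847, 0.001]
force: [-0.1, 0.6, -0.1]
opening: 0.699
clock: 21.12
ee_pos: [0.5627, -0.4507, 0.2277]
ee_rot: [0.003, 0.531, 0.847, 0.0]
force: [1.6, -0.3, 0.1]
opening: 0.999
555 ((0.5641475319862366, -0.4497462213039398), 0.015030316077172756) [ 0.57866169 -0.43494312  0.06494639]
1611 ((0.5633283257484436, -0.44983452558517456), 0.033043038100004196) [ 0.59614256 -0.4171536   0.03031451]
funnel top 72 ((0.3823772072792053, -0.2687627077102661), 0.033159706741571426) [ 0.41312293 -0.23586652  0.14719192]
t 21.22 tcp [ 0.5637 -0.4516  0.2291] x [-0.435  0.9   -0.008] y [0.9   0.435 0.005] z [ 0.008 -0.005 -1.   ] F [ 1.6 -0.7  0.1] open 0.9934713241927153 q [-0.68  0.49  1.4   0.    1.24 -1.13]
to (0.48, -0.36, 0.26) cm tool: [11.9 -3.5 -3.2]
to (0.384, -0.27, 0.23) cm tool: [12.3 -4.7  2.9]
```

Lid lies at (0.563, −0.450), knob 65 mm up: flat and centred within 3 mm. Now to the funnel at ≈(0.383, −0.269), same tool heading.

```bash

python3 -m inch '[[[1.5,-0.5,-0.4,0,0,0,8.5],[2.6,-0.9,-0.4,0,0,0,8.5],[2.6,-0.9,0,0,0,0,8.5],[2.6,-0.9,0,0,0,0,8.5],[2.6,-0.9,0,0,0,0,8.5],[2.6,-0.9,0,0,0,0,8.5],[2.6,-0.9,0,0,0,0,8.5],[2.6,-0.9,0,0,0,0,8.5]]]'
python3 -m inch '[[[2.5,-0.8,0.2,0,0,0,8.5],[2,-0.5,0.6,0,0,0,8.5],[0,0,0,0,0,0,8.5],[0,0,0,0,0,0,8.5]]]'
python3 - <<'E'
from h import *
im=env.get_image("wrist"); save(im,"w9.png"); P=cloud(im)
m=(P[...,2]>.13)&(P[...,2]<.155)&(np.hypot(P[...,0]-.383,P[...,1]+.269)<.06); p=P[m]
c,r=cv2.minEnclosingCircle(p[:,:2].astype(np.float32));print(m.sum(),c,r,p.max(0),p.min(0))
to((*c,.22),(*c,.12))
E
```

```text
clock: 21.88
ee_pos: [0.4135, -0.3011, 0.2305]
ee_rot: [0.0, 0.532, 0.847, 0.001]
force: [-0.4, -0.7, -0.5]
opening: 0.994
clock: 22.22
ee_pos: [0.3829, -0.2667, 0.2227]
ee_rot: [0.0, 0.531, 0.847, 0.001]
force: [-0.8, -0.1, -0.6]
opening: 0.997
1104 (0.3842625617980957, -0.26830965280532837) 0.033097896724939346 [ 0.41668972 -0.23532706  0.14393077] [ 0.35127431 -0.30128094  0.13001057]
t 22.27 tcp [ 0.3838 -0.2676  0.223 ] x [-0.435  0.9   -0.001] y [0.9   0.435 0.002] z [ 0.002 -0.    -1.   ] F [-0.4 -0.2  0.3] open 0.9967658061365572 q [-0.61  0.1   1.96  0.    1.08 -1.06]
to (0.3842625617980957, -0.26830965280532837, 0.22) cm tool: [-0.1  0.   0.3]
to (0.3842625617980957, -0.26830965280532837, 0.12) cm tool: [ 0. -0. 10.]
```

View pics/w9.png

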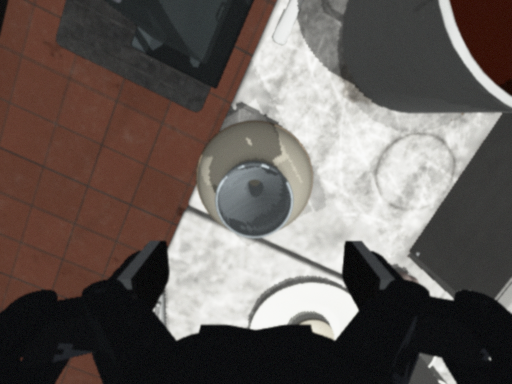

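The funnel (255,200) is midway between the wide-open fingers, full jar under it, lid on the plate at the bottom (310,325). Descend and grip gently.

```bash

python3 -m inch '[[[-0.1,0,2,0,0,0,8.54],[0,0,2.5,0,0,0,8.54],[0,0,2.5,0,0,0,8.54],[0,0,1.5,0,0,0,8.54],[0,0,1,0,0,0,8.54],[0,0,0.7,0,0,0,8.54],[0,0,0,0,0,0,8.54]]]'
python3 -m inch '[[[0,0,0,0,0,0,7.5],[0,0,0,0,0,0,7],[0,0,0,0,0,0,6],[0,0,0,0,0,0,5.5],[0,0,0,0,0,0,5.5],[0,0,0,0,0,0,5.5],[0,0,0,0,0,0,5.5],[0,0,0,0,0,0,5.5]]]' 30
```

```text
clock: 22.85
ee_pos: [0.3841, -0.2684, 0.1198]
ee_rot: [-0.0, 0.532, 0.847, 0.001]
force: [-0.3, 0.1, -0.2]
opening: 0.998
clock: 23.52
ee_pos: [0.3842, -0.269, 0.1218]
ee_rot: [0.001, 0.531, 0.847, 0.0]
force: [-4.1, -2.6, 5.7]
opening: 0.72
```

```bash

python3 -m inch '[[[0,0,-0.3,0,0,0,5.5],[0,0,-0.6,0,0,0,5.5],[0,0,-1,0,0,0,5.5],[0,0,-1.5,0,0,0,5.5],[0,0,-2.5,0,0,0,5.5],[0,0,-2.5,0,0,0,5.5],[0,0,-2.5,0,0,0,5.5],[0,0,-2.5,0,0,0,5.5]]]'
python3 -m inch '[[[0,0,-2.5,0,0,0,5.5],[0,0,-2.5,0,0,0,5.5],[0,0,-1,0,0,0,5.5],[0,0,0,0,0,0,5.5]]]'
python3 - <<'E'
from h import *
s,R=show(); t=s["ee_pos"]
b=env.get_image("scene");P=cloud(b)
m=(np.hypot(P[...,0]-t[0],P[...,1]-t[1])<.05)&(P[...,2]>t[2]-.1)&(P[...,2]<t[2]+.03);p=P[m]
print("funnel in hand",m.sum())
for z in np.arange(-.08,.03,.008):
    q=p[abs(p[:,2]-t[2]-z)<.004]
    if len(q): print(z.round(3),len(q),(q.min(0)-t).round(3)[:2],(q.max(0)-t).round(3)[:2])
cv2.imwrite("pics/sa.png",b["color"][:,:,::-1])
a=env.get_image("top");P=cloud(a)
for n,x,y in(("next",.41,.115),("full",.383,-.269)):
    m=(P[...,2]>.1)&(P[...,2]<.125)&(np.hypot(P[...,0]-x,P[...,1]-y)<.045);p=P[m]
    print(n,m.sum(),cv2.minEnclosingCircle(p[:,:2].astype(np.float32)) if len(p) else 0)
to((.40,-.05,.31),(.411,.115,.31))
A=cv2.resize(b["color"][60:260,200:400],(400,400),interpolation=2); B=cv2.resize(a["color"][130:260,180:340],(400,400),interpolation=2)
cv2.imwrite("pics/va.png",np.hstack([A,B])[:,:,::-1])
E
```

```text
clock: 24.18
ee_pos: [0.384, -0.2681, 0.257]
ee_rot: [0.001, 0.531, 0.847, 0.001]
force: [0.5, 0.0, -1.6]
opening: 0.726
clock: 24.52
ee_pos: [0.3851, -0.269, 0.3178]
ee_rot: [0.003, 0.531, 0.847, 0.001]
force: [-0.5, -0.2, -2.2]
opening: 0.724
t 24.52 tcp [ 0.3851 -0.269   0.3178] x [-0.435  0.9   -0.005] y [0.9   0.435 0.004] z [ 0.006 -0.002 -1.   ] F [-0.5 -0.2 -2.2] open 0.7241941527391357 q [-0.61  0.01  1.83  0.    1.29 -1.06]
funnel in hand 4
0.024 3 [-0.044 -0.015] [-0.038 -0.012]
next 94 ((0.410310298204422, 0.11527375131845474), 0.030460175126791)
full 48 ((0.38251587748527527, -0.2664533853530884), 0.02907732129096985)
t 24.62 tcp [ 0.3837 -0.2681  0.3143] x [-0.435  0.9    0.   ] y [0.9   0.435 0.001] z [ 0.001  0.001 -1.   ] F [-0.   0.3 -2.1] open 0.7256459702649106 q [-0.61  0.02  1.84  0.    1.28 -1.06]
to (0.4, -0.05, 0.31) cm tool: [18.9 11.   0.4]
to (0.411, 0.115, 0.31) cm tool: [14.4  8.2  0. ]
```

View pics/va.png

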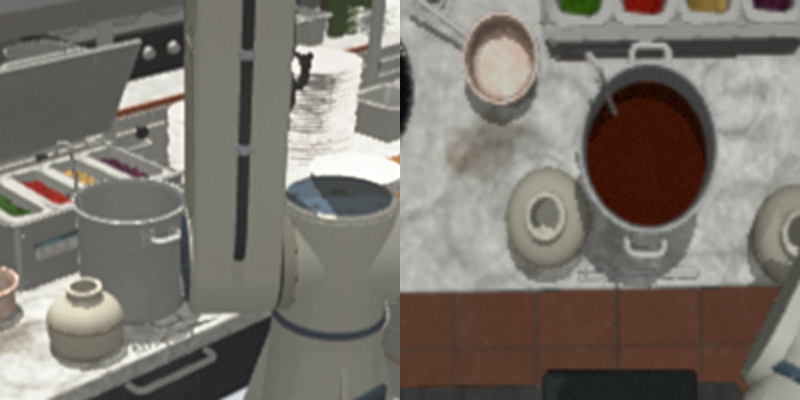

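Both jars stand in place: next jar open by the pot (545,215 right half), full jar unmoved (0.3825, −0.2665). Carry the funnel across, in front of the ladle.

```bash

python3 -m inch '[[[1.2,0.7,0,0,0,0,5.5],[2.4,1.4,0,0,0,0,5.5],[2.5,1.45,0,0,0,0,5.5],[2.5,1.45,0,0,0,0,5.5],[2.5,1.45,0,0,0,0,5.5],[2.5,1.45,0,0,0,0,5.5],[2.5,1.45,0,0,0,0,5.5],[2.5,1.45,0,0,0,0,5.5]]]'
python3 -m inch '[[[2.5,1.45,0,0,0,0,5.5],[2.5,1.45,0,0,0,0,5.5],[2.5,1.45,0,0,0,0,5.5],[2.5,1.45,0,0,0,0,5.5],[2.5,1.4,0,0,0,0,5.5],[1.8,1,0,0,0,0,5.5],[0.9,0.5,0,0,0,0,5.5],[0,0,0,0,0,0,5.5]]]'
python3 - <<'E'
from h import *
s,R=show()
im=env.get_image("wrist"); save(im,"wb.png"); P=cloud(im)
m=(P[...,2]>.1)&(P[...,2]<.122)&(np.hypot(P[...,0]-.411,P[...,1]-.115)<.045); p=P[m]
print("neck wrist",m.sum(),cv2.minEnclosingCircle(p[:,:2].astype(np.float32)) if len(p) else 0)
t=s["ee_pos"]
m=(np.hypot(P[...,0]-t[0],P[...,1]-t[1])<.06)&(P[...,2]>t[2]-.08)&(P[...,2]<t[2]+.04);print("funnel",m.sum())
to((.412,.116,t[2]),(.412,.116,.1225))
b=env.get_image("scene");P=cloud(b)
m=(np.hypot(P[...,0]-t[0],P[...,1]-t[1])<.04)&(P[...,2]>t[2]-.1)&(P[...,2]<t[2]+.02);p=P[m]
for z in np.arange(-.08,.03,.008):
    q=p[abs(p[:,2]-t[2]-z)<.004]
    if len(q): print(z.round(3),len(q),(q.min(0)-t).round(3)[:2],(q.max(0)-t).round(3)[:2])
A=cv2.resize(b["color"][90:270,160:340],(400,400),interpolation=2); B=cv2.resize(im["color"],(400,400))
cv2.imwrite("pics/vb.png",np.hstack([A,B])[:,:,::-1])
E
```

```text
clock: 25.28
ee_pos: [0.3991, -0.0524, 0.313]
ee_rot: [-0.001, 0.532, 0.847, -0.0]
force: [0.7, -1.1, -0.4]
opening: 0.721
clock: 25.95
ee_pos: [0.4117, 0.1222, 0.3134]
ee_rot: [-0.001, 0.53, 0.848, -0.0]
force: [0.2, 0.2, -0.6]
opening: 0.723
t 25.95 tcp [0.4117 0.1222 0.3134] x [-0.437  0.899  0.001] y [ 0.899  0.437 -0.001] z [-0.001  0.    -1.   ] F [ 0.2  0.2 -0.6] open 0.7233384589224552 q [ 0.28 -0.05  1.91  0.    1.29 -0.17]
neck wrist 563 ((0.41201251745224, 0.11584339290857315), 0.03053966723382473)
funnel 14464
t 26.0 tcp [0.4117 0.121  0.3137] x [-0.437  0.899  0.   ] y [ 0.899  0.437 -0.001] z [-0.001 -0.    -1.   ] F [-0.6 -0.2 -1. ] open 0.7231867742540206 q [ 0.28 -0.05  1.91 -0.    1.29 -0.17]
to (0.412, 0.116, np.float64(0.31344457264400705)) cm tool: [-0.5 -0.2  0. ]
to (0.412, 0.116, 0.1225) cm tool: [-0.   0.  19.1]
-0.072 1 [-0.003  0.004] [-0.003  0.004]
-0.064 11 [-0.013 -0.004] [-0.     0.011]
-0.056 12 [-0.014 -0.006] [0.002 0.009]
-0.048 14 [-0.013 -0.006] [-0.     0.011]
-0.04 15 [-0.012 -0.005] [0.002 0.009]
-0.032 16 [-0.013 -0.004] [0.002 0.011]
-0.024 12 [-0.017 -0.005] [-0.001  0.016]
-0.016 17 [-0.022 -0.008] [0.003 0.02 ]
-0.008 26 [-0.028 -0.009] [0.002 0.028]
-0.0 64 [-0.033 -0.031] [0.033 0.033]
0.008 92 [-0.035 -0.031] [0.034 0.035]
0.016 85 [-0.037 -0.031] [0.032 0.034]
```

View pics/vb.png

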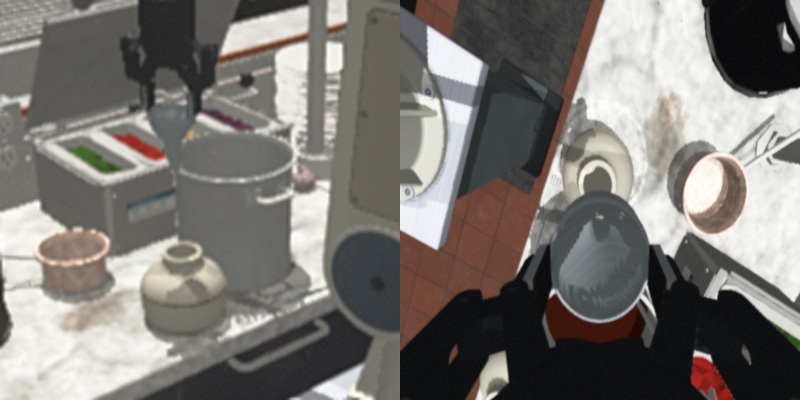

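Funnel hangs upright in the fingers, above the open jar (180,285 left; mouth at 598,180 right). Lower it.

```bash

python3 -m inch '[[[-0.5,-0.2,1,0,0,0,5.5],[0,0,2.5,0,0,0,5.5],[0,0,2.5,0,0,0,5.5],[0,0,2.5,0,0,0,5.5],[0,0,1.5,0,0,0,5.5],[0,0,0,0,0,0,5.5]]]'
python3 -m inch '[[[0,0,1,0,0,0,5.5],[0,0,1.5,0,0,0,5.5],[0,0,1.5,0,0,0,5.5],[0,0,1.5,0,0,0,5.5],[0,0,1.2,0,0,0,5.5],[0,0,0.8,0,0,0,5.5],[0,0,0.4,0,0,0,5.5],[0,0,0,0,0,0,5.5]]]'
```

```text
clock: 26.55
ee_pos: [0.4104, 0.1133, 0.2114]
ee_rot: [-0.002, 0.532, 0.847, -0.002]
force: [-0.6, 0.0, -1.2]
opening: 0.724
clock: 27.22
ee_pos: [0.413, 0.1152, 0.1357]
ee_rot: [0.0, 0.532, 0.847, 0.0]
force: [-0.1, 0.2, -1.3]
opening: 0.727
```

```bash

python3 -m inch '[[[0,0,0.4,0,0,0,5.5],[0,0,0.4,0,0,0,5.5],[0,0,0.2,0,0,0,5.5],[0,0,0,0,0,0,5.5]]]'
python3 -m inch '[[[0,0,0.15,0,0,0,5.5],[0,0,0,0,0,0,5.5]]]'
python3 -m inch '[[[0,0,0.15,0,0,0,5.5],[0,0,0,0,0,0,5.5]]]'
```

```text
clock: 27.55
ee_pos: [0.4129, 0.1155, 0.1258]
ee_rot: [0.0, 0.531, 0.847, 0.001]
force: [-0.5, 0.5, -1.3]
opening: 0.728
clock: 27.72
ee_pos: [0.4129, 0.1155, 0.1245]
ee_rot: [0.0, 0.531, 0.847, 0.0]
force: [0.1, -0.6, -0.2]
opening: 0.721
clock: 27.88
ee_pos: [0.4124, 0.1154, 0.123]
ee_rot: [-0.0, 0.531, 0.847, 0.0]
force: [-3.7, -1.9, 3.0]
opening: 0.722
```

```bash

python3 -m inch '[[[0,0,0.1,0,0,0,5.5],[0,0,0,0,0,0,5.5]]]'
python3 -m inch '[[[0,0,0,0,0,0,6.2],[0,0,0,0,0,0,6.6],[0,0,0,0,0,0,7.2],[0,0,0,0,0,0,8],[0,0,0,0,0,0,8.54],[0,0,0,0,0,0,8.54],[0,0,0,0,0,0,8.54],[0,0,0,0,0,0,8.54]]]'
python3 -m inch '[[[0,0,-0.5,0,0,0,8.54],[0,0,-1,0,0,0,8.54],[0,0,-2,0,0,0,8.54],[0,0,-2.5,0,0,0,8.54],[0,0,-2.5,0,0,0,8.54],[0,0,-2.5,0,0,0,8.54],[0,0,-2.5,0,0,0,8.54],[0,0,0,0,0,0,8.54]]]'
python3 - <<'E'
from h import *
show()
def fit(P,n,x,y,rad,a,b):
    m=(P[...,2]>a)&(P[...,2]<b)&(np.hypot(P[...,0]-x,P[...,1]-y)<rad); p=P[m]
    if len(p)>5:
        c,r=cv2.minEnclosingCircle(p[:,:2].astype(np.float32)); print(n,len(p),np.round(c,4),round(r,4),"zmax",p[:,2].max().round(4))
for cam in("wrist","top"):
    im=env.get_image(cam); save(im,cam+"c.png"); P=cloud(im)
    fit(P,cam+" collar",.411,.115,.05,.13,.155); fit(P,"body",.41,.115,.067,.02,.1)
    m=(P[...,2]>.132)&(P[...,2]<.155)&(np.hypot(P[...,0]-.411,P[...,1]-.115)<.05); p=P[m]
    A=np.c_[p[:,:2]-[.411,.115],np.ones(len(p))]; print("rim plane (tilt x,y,z)",np.linalg.lstsq(A,p[:,2],rcond=None)[0].round(3))
fit(P,"full neck",.383,-.268,.045,.1,.125); fit(P,"lid knob",.563,-.45,.04,.042,.07)
b=env.get_image("scene"); A=cv2.resize(b["color"][110:290,160:340],(400,400),interpolation=2); w=cv2.imread("pics/wristc.png")
cv2.imwrite("pics/vc.png",np.hstack([A[:,:,::-1],cv2.resize(w,(400,400))]))
E
```

```text
clock: 28.05
ee_pos: [0.4125, 0.1154, 0.1222]
ee_rot: [0.0, 0.531, 0.847, 0.0]
force: [-4.7, -1.7, 7.4]
opening: 0.725
clock: 28.72
ee_pos: [0.4131, 0.1156, 0.122]
ee_rot: [0.0, 0.531, 0.847, 0.001]
force: [-0.5, 0.2, 0.4]
opening: 1.004
clock: 29.38
ee_pos: [0.4153, 0.1162, 0.2619]
ee_rot: [0.003, 0.531, 0.847, 0.003]
force: [1.4, 0.1, 0.7]
opening: 0.998
t 29.38 tcp [0.4153 0.1162 0.2619] x [-0.435  0.9   -0.001] y [0.9   0.435 0.009] z [ 0.008  0.002 -1.   ] F [1.4 0.1 0.7] open 0.9983890625125457 q [ 0.27 -0.01  1.98  0.    1.16 -0.18]
wrist collar 795 [0.4127 0.1157] 0.0331 zmax 0.1454
body 5338 [0.4118 0.1161] 0.065 zmax 0.1
rim plane (tilt x,y,z) [-0.047  0.041  0.14 ]
body 184 [0.408  0.1149] 0.0641 zmax 0.0968
rim plane (tilt x,y,z) [ 0.172 -0.029  0.142]
full neck 97 [ 0.3816 -0.2674] 0.031 zmax 0.1196
lid knob 51 [ 0.5615 -0.4504] 0.0154 zmax 0.0693
```

View pics/vc.png

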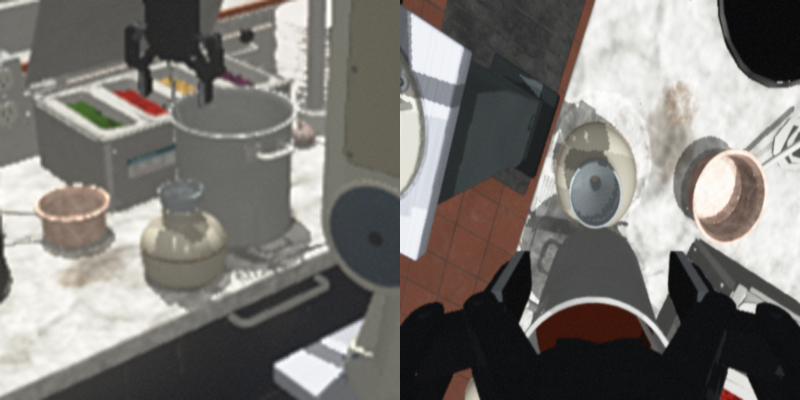

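Funnel (180,190 left) sits in the jar's mouth, upright, jar against the pot. One finer check of the funnel's tilt from the rim points.

```bash
python3 - <<'E'
from h import *
for cam in("wrist","scene"):
    P=[]
    for _ in range(3): P.append(cloud(env.get_image(cam)).reshape(-1,3))
    P=np.vstack(P); c=np.array([.4127,.1157]); d=P[:,:2]-c; r=np.hypot(*d.T)
    m=(r<.036)&(r>.028)&(P[:,2]>.125)&(P[:,2]<.16); p=P[m]; a=np.degrees(np.arctan2(*d[m].T[::-1]))
    print(cam,[(k,(a//30*30==k).sum(),np.percentile(p[a//30*30==k,2],90).round(4)) for k in range(-180,180,30) if (a//30*30==k).sum()>5])
E
```

```text
wrist [(-180, np.int64(201), np.float64(0.144)), (-150, np.int64(292), np.float64(0.1432)), (-120, np.int64(341), np.float64(0.1426)), (-90, np.int64(362), np.float64(0.142)), (-60, np.int64(354), np.float64(0.1414)), (-30, np.int64(310), np.float64(0.1411)), (0, np.int64(252), np.float64(0.1413)), (30, np.int64(171), np.float64(0.1421)), (60, np.int64(155), np.float64(0.143)), (90, np.int64(226), np.float64(0.1434)), (120, np.int64(228), np.float64(0.144)), (150, np.int64(173), np.float64(0.1442))]
scene [(-180, np.int64(45), np.float64(0.1407)), (-150, np.int64(8), np.float64(0.1416)), (-120, np.int64(27), np.float64(0.1411)), (-90, np.int64(36), np.float64(0.1389)), (-60, np.int64(42), np.float64(0.139)), (-30, np.int64(29), np.float64(0.1388)), (0, np.int64(16), np.float64(0.1363)), (30, np.int64(12), np.float64(0.1406)), (60, np.int64(16), np.float64(0.1409)), (90, np.int64(44), np.float64(0.1411)), (120, np.int64(62), np.float64(0.1419)), (150, np.int64(52), np.float64(0.1395))]
```

Rim is level to about 3 mm across 64 mm (≈0.05 rad, limit 0.12), at 0.142 m as it should be. Handing in.

```bash
python3 -c "
from h import *
print(env.sign_off())"
```

```text
the job is handed in; nothing more can be done
None
```

The job is done and handed in after about 30 s of the 72 s allowed; `env.sign_off()` reports no verdict. The next jar is against the pot, its lid is on the side plate, and the funnel is in its mouth.

What I did: I slid the lidded jar to the pot with the tilted, half-open fingers. It rolled off the push line partway, so I backed off, realigned and pushed again; the highest tool force I read during the push was about 4 N. I then lifted the lid by its knob onto the plate and moved the funnel across.

Last checks:
- **Next jar:** its axis is about 0.169 m from the pot's (limit 0.182), standing upright by eye.
- **Lid:** flat, knob up, and within about 3 mm of the plate's centre.
- **Funnel:** about 1 mm off the jar's axis. Its rim is at 0.142 m, which is the seated height. The wrist camera puts its tilt near 0.05 rad (limit 0.12).
- **Full jar:** within about 3 mm of where it started, which is about the measuring error.
- **Gripper:** open and well above everything, touching nothing.

**Disagreement:** a plane fitted to the few top-camera points on the funnel gave a steeper slope (0.17). Those points were sparse and partly on the cone. The denser wrist and scene rim readings did not support it, so I discounted it. I did not measure the order bell again at the end; the arm stayed clear of it.

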